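Put the jars back on the pantry step rack

TASK

The white wire step rack has been wiped down: put the four loose containers back on it round the white canister, all standing upright, with left and right as seen from the robot. On the rear, higher step the corked oil bottle goes directly left of the canister and the tall spaghetti jar directly right of it, both in line with the canister and each leaving a gap of about 2 cm to it; on the front step the squat wooden-lidded jar goes directly in front of the canister, midway between the step's front and back, with the little spice jar centred on top of its lid. Do not tip any of them over, and leave the canister and everything else where it stands.

Things in the scene. Friction and masses are not known exactly. Their poses are not given: they have to be found in the camera images.
- rack: Fixed two-step rack of white wire, 220 mm deep (x), 360 wide (y). Origin at counter level under its middle; +x from front (robot side) to rear, +y left as seen from the robot. Front step: surface 40 above the counter, x -110 to -4, centre line x -55. Rear: surface 80 up, x 4 to 110, centre line x 55. Retaining wires stand 15 above the steps along the outer front and rear edges and both ends.
- canister: White ceramic canister with a flat pale wooden lid, 89 mm diameter, 94 mm tall, loose (0.8 kg). It already stands on the centre line of the rear step, somewhere near the middle of its length, and must stay there. Origin at the centre of its underside, z up; its x and y axes are parallel to the rack's.
- bottle: Round glass oil bottle with a cork, 188 mm tall. Body 62 diameter up to 105, shoulder narrowing to 136, neck 32 diameter from 136 to 162 with a lip above it, cork 38 diameter from 170 to 188. Can be gripped by its neck and cork. About 0.35 kg. Origin at the centre of its underside, z up.
- pasta_jar: Tall straight round glass jar of spaghetti with an aluminium lid, 58 mm diameter, 138 mm tall. About 0.35 kg. Origin at the centre of its underside, z up.
- squat_jar: Low round glass jar of short pasta with a flat wooden lid, 64 mm diameter, 50 mm tall. About 0.22 kg. Origin at the centre of its underside, z up.
- spice_jar: Small straight round glass spice jar with an aluminium lid, 44 mm diameter, 70 mm tall. About 0.1 kg. Origin at the centre of its underside, z up.
- mill: Bystander: dark wooden pepper mill with a small steel knob, 44 mm diameter, 93 mm tall, standing at the right-hand end of the rack's front step. Loose. Origin at the centre of its underside.
- apple: Bystander: green apple, 72 mm diameter, 64 mm tall (74 with its stalk), on the counter among the loose containers. Loose. Origin at the centre of its underside.
- scoop: Bystander: wooden scoop lying on the counter to the left, 200 mm long, 56 wide, 30 tall, handle towards its +y. Loose. Origin on the counter about the middle of its length.
- clip_jar: Bystander: wide glass jar of coloured pasta with a glass lid and wire clip, 98 mm diameter, 116 mm tall, on the counter behind the loose containers. Loose. Origin at the centre of its underside.

How it is judged:
At the end, for the whole second after the job is handed in: Bottle left, spaghetti jar right of the canister: rear step, gaps 5-35 mm, 15 mm of its centre line. Squat jar on the front step: 15 mm of its centre line and of the canister's middle. Spice jar on its lid, centred to 12 mm. All upright, still. Canister within 15 mm, bystanders 30 mm of start (x of bottle in the frame of rack between 0.04 and 0.07 m and z of bottle in the frame of rack between 0.074 and 0.086 m and horizontal distance between bottle and canister between 0.0805 and 0.1105 m and y of bottle in the frame of canister above 0.05 m and x of pasta_jar in the frame of rack between 0.04 and 0.07 m and z of pasta_jar in the frame of rack between 0.074 and 0.086 m and horizontal distance between pasta_jar and canister between 0.0785 and 0.1085 m and y of pasta_jar in the frame of canister below -0.05 m and x of squat_jar in the frame of rack between -0.07 and -0.04 m and z of squat_jar in the frame of rack between 0.034 and 0.046 m and y of squat_jar in the frame of canister between -0.015 and 0.015 m and horizontal distance between spice_jar and squat_jar below 0.012 m and z of spice_jar in the frame of squat_jar between 0.045 and 0.055 m and angle between each of bottle, pasta_jar, squat_jar, spice_jar, canister's own z axis and vertical below 0.08 rad and linear speed of each of bottle, pasta_jar, squat_jar, spice_jar below 0.01 m/s and distance of canister from where it was at the start of the episode below 0.015 m and distance of each of mill, apple, scoop, clip_jar from where it was at the start of the episode below 0.03 m); the robot touches nothing.
It fails at once if one of the four containers or the canister tipped over (more than 45 degrees) (angle between any of bottle, pasta_jar, squat_jar, spice_jar, canister's own z axis and vertical above 0.785 rad).
It fails at once if the canister shoved more than 25 mm or a bystander more than 40 mm (distance of canister from where it was at the start of the episode above 0.025 m or distance of any of mill, apple, scoop, clip_jar from where it was at the start of the episode above 0.04 m).
It also fails if it takes over 115 s, if anything falls off the work surface, if the arm or the gripper's body presses on something with over 40 N, if the wrist force passes 120 N, or if a joint passes its speed limit or range.

ROBOT

A 6-joint arm with a two-finger parallel gripper is mounted at the origin on the work surface. World frame = base frame: x ahead of the robot, y to its left, z up, the work surface at z = 0. Lengths are in m, angles in rad, forces in N, time in s.
With the tool pointing down it reaches from about 0.375 to 0.75 m from the base axis. Payload 9 kg.
Tool frame: the origin (TCP) lies at the very end of the fingers, on their centre line; the grasp point (between the pads) lies behind it (ctrl.hold_point_z is the z of the grasp point in the tool frame, in m); z points along the fingers, y is the line along which they close (so a half turn about z gives the same grasp; the last joint's range is limited). The gripper opens to 85 mm and grips with 20 to 120 N. Pads are 22 mm wide; open, the fingers measure 114 mm over their backs; the gripper's body (76 mm by 85 mm) begins 54 mm behind the grasp point. The pads swing forward as they close: fully open they stand 13 mm farther back than shut.
Start: joints at [-1.387, 0.104, 0.097, 1.564, 0, 1.353], TCP at [0.235, -0.552, 0.231] pointing down, gripper open.
Joint ranges: [-2.99, 2.99], [-0.84, 1.86], [-1.1, 1.16], [-1.84, 2.11], [-1.51, 1.56], [-3.14, 3.14]. Speed limits (rad/s): [2.22, 2.22, 2.57, 3.14, 3.14, 3.14].

INTERFACE

Orientations are given as [roll, pitch, yaw] about the fixed x, y, z axes, in that order (R = Rz(yaw) Ry(pitch) Rx(roll)).
In Python, from cell import ctrl gives the robot as it stands. The module is installed in compiled form; this text tells all that it offers.
- The arm moves only by the shell command python3 -m inch 'ROWS'. ROWS is a JSON list of rows, 1 to 5 of them, each of 5 numbers: the finger opening in m, then dx, dy, dz in m, then a turn about the tool's z in rad; each row shifts and turns the commanded pose from where the row before left it, along the tool's axes as they then stand; what a row does not reach is not made up. A row lasts 1/8 s, in which the tool goes at most 0.0625 m and 0.188 rad, less where a joint would pass 70% of its speed; a pose out of reach is approached as far as the arm can. The fingers move at their own pace and stop on an object; the grip force is fixed at half the most. Time passes only in rows, so rows that do not move let the fingers close. It prints the time, the measured TCP pose, the force, the opening and the grip force at its end.
- ctrl.observe(): the state, without advancing time (a new reading comes with each control period).
- ctrl.capture(name): name is "side" or "top"; returns a dict with "frame" (384x512x3 uint8, blue, green, red), "z_map" (384x512 float32, m along the optical axis (not along the pixel's ray), 0 where there is no reading), "camera_matrix" (3x3 intrinsics, pixels), "k1" (the pictures are not rectified: a ray, as slopes to the right and down, at radius r is drawn at 1 + k1 r^2 times it, then the intrinsics apply), "R" (3x3) and "t" (3): a world point X has camera coordinates R X + t. Camera axes: x right, y down, z forward; pixel columns grow to the right and rows downward; lengths in m; the calibration is good to about 2 mm. A picture is of the moment at which its call begins.
- ctrl.finish_job(): hands the job in; it is judged then, once.
The state is a dict: "time_s": time; "q": joint angles; "dq": joint speeds; "tau": joint torques, N m; "tool_pos": TCP position; "tcp_rot": TCP orientation; "wrist_force": force on the tool from outside, world axes, zero at the start; "torque": the same for the moment, N m; "gripper_width": finger opening in m; "finger_force": force on a finger pad.
Only numpy, scipy, OpenCV 4.12 (cv2) and the standard library are available. Lean on these libraries where they do the work, as an engineer would, in place of code of your own. Each camera call takes 0.05 s, during which the arm holds its last target. There are 200 camera calls.

## Working session

There is one attempt and no reset: what is moved stays moved. The work goes in short steps, Python scripts to look and compute and a shell command to move; the robot and the scene stay as the last step left them, time stands still between calls to the robot, and variables do not carry over. Pictures are saved under pics/ and viewed, at most 14 in all, crops included, and the job is handed in when it is done.

```bash
mkdir -p pics; cat > h.py <<'E'
import numpy as np, cv2
from cell import ctrl
def cap(n,save=None):
    c=ctrl.capture(n)
    if save: cv2.imwrite('pics/'+save+'.png',c['frame'])
    return c
def ray(c,u,v):
    K=np.array(c['camera_matrix']); R=np.array(c['R']); t=np.array(c['t'])
    d=np.array([(u-K[0,2])/K[0,0],(v-K[1,2])/K[1,1]]); s=d.copy()
    for _ in range(20): s=d/(1+c['k1']*(s@s))
    return -R.T@t, R.T@np.array([s[0],s[1],1.])
def onz(c,u,v,z):
    o,d=ray(c,u,v); return o+d*(z-o[2])/d[2]
def cloud(c):
    v,u=np.mgrid[0:384,0:512]; K=np.array(c['camera_matrix']); R=np.array(c['R']); t=np.array(c['t'])
    d=np.stack([(u-K[0,2])/K[0,0],(v-K[1,2])/K[1,1]],-1); s=d.copy()
    for _ in range(20): s=d/(1+c['k1']*(s**2).sum(-1,keepdims=True))
    Z=c['z_map'][...,None]; P=np.concatenate([s*Z,Z],-1)
    return (P-t)@R
E
python3 - <<'E'
from h import *
for n in('top','side'):
    c=cap(n,n+'0'); print(n,-np.array(c['R']).T@c['t'],np.array(c['R'])[2],c['camera_matrix'][0][0])
s=ctrl.observe(); print(s['tool_pos'],s['tcp_rot'],s['gripper_width'],ctrl.hold_point_z)
E
```

```text
top [0.51519759 0.05779421 1.0809094 ] [ 0.06314006  0.02962367 -0.99756492] 349.58378301640596
side [ 0.53244653 -0.75771244  0.59105952] [ 0.06159981  0.85851264 -0.50907908] 370.3194594025033
[ 0.23457569 -0.55191171  0.23060732] [-3.14041687e+00 -2.40918286e-04  4.01754280e-01] 0.08544066200081056 -0.0187
```

View pics/top0.png

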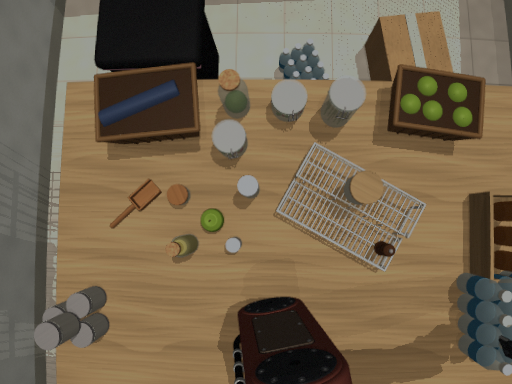

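View pics/side0.png

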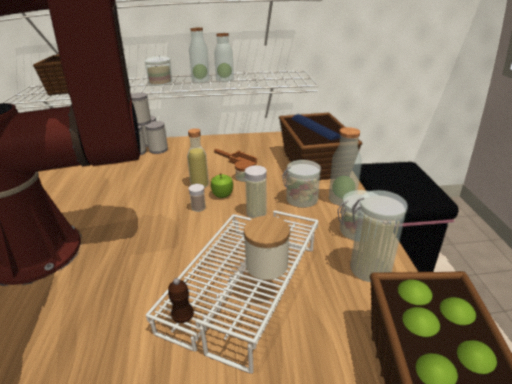

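The top view shows the rack with corners at about (277,208), (384,268), (423,205) and (315,148), and the canister at (367,188). The squat jar is at (177,195), the bottle cork at (173,250), the pasta jar at (248,186), the spice jar at (233,245) and the apple at (211,219). The side view shows the same layout.

```bash
python3 - <<'E'
from h import *
c=cap('top'); P=cloud(c)
np.save('top.npy',P)
for n,(u,v),h,r in [('squat',(177,195),.05,.032),('bottle',(173,250),.188,.019),('pasta',(248,186),.138,.029),('spice',(233,245),.07,.022),('canister',(367,188),.174,.0445),('apple',(211,219),.064,.036),('clip',(229,137),.116,.05),('mill',(384,248),.13,.02)]:
    s=onz(c,u,v,h)
    m=(np.hypot(P[...,0]-s[0],P[...,1]-s[1])<r*1.6)&(abs(P[...,2]-h)<.008)
    q=P[m]; vv,uu=np.nonzero(m)
    if len(q)==0: print(n,s,'none');continue
    (cu,cv),rad=cv2.minEnclosingCircle(np.stack([uu,vv],1).astype(np.float32))
    print(n,len(q),'mean',q.mean(0).round(4),'pxc',onz(c,uu.mean(),vv.mean(),h)[:2].round(4),'ext',((q.max(0)+q.min(0))/2)[:2].round(4),np.ptp(q,axis=0).round(3))
f=c['frame']; cv2.imwrite('pics/rack.png',cv2.resize(f[135:280,265:435],None,fx=4.5,fy=4,interpolation=cv2.INTER_CUBIC))
cv2.imwrite('pics/objs.png',cv2.resize(f[165:275,105:275],None,fx=4.5,fy=4.5,interpolation=cv2.INTER_CUBIC))
E
```

```text
squat 362 mean [0.5741 0.3382 0.0501] pxc [0.5741 0.3382] ext [0.574  0.3392] [0.06  0.063 0.013]
bottle 177 mean [0.4242 0.3094 0.1879] pxc [0.4242 0.3094] ext [0.424  0.3105] [0.036 0.038 0.011]
pasta 353 mean [0.5957 0.123  0.1382] pxc [0.5957 0.123 ] ext [0.5959 0.1235] [0.055 0.055 0.012]
spice 185 mean [0.4288 0.1675 0.0702] pxc [0.4288 0.1675] ext [0.4287 0.1677] [0.043 0.043 0.012]
canister 883 mean [ 0.5915 -0.1898  0.1741] pxc [ 0.5914 -0.1898] ext [ 0.5915 -0.1911] [0.084 0.087 0.012]
apple 310 mean [0.4998 0.2343 0.061 ] pxc [0.4999 0.2338] ext [0.4997 0.2348] [0.062 0.062 0.011]
clip 867 mean [0.7368 0.1811 0.114 ] pxc [0.7362 0.1808] ext [0.7355 0.1818] [0.096 0.097 0.013]
mill 36 mean [ 0.4241 -0.2678  0.1271] pxc [ 0.4244 -0.2668] ext [ 0.4237 -0.2689] [0.016 0.018 0.013]
```

View pics/rack.png

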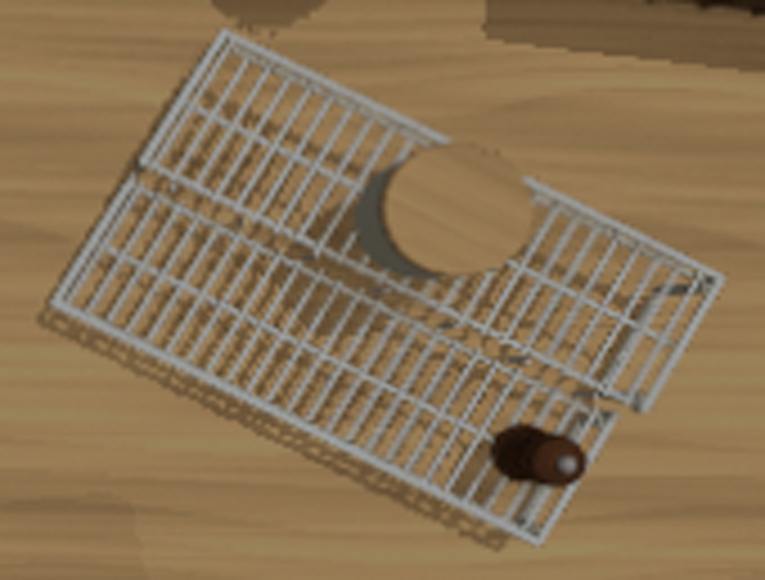

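View pics/objs.png

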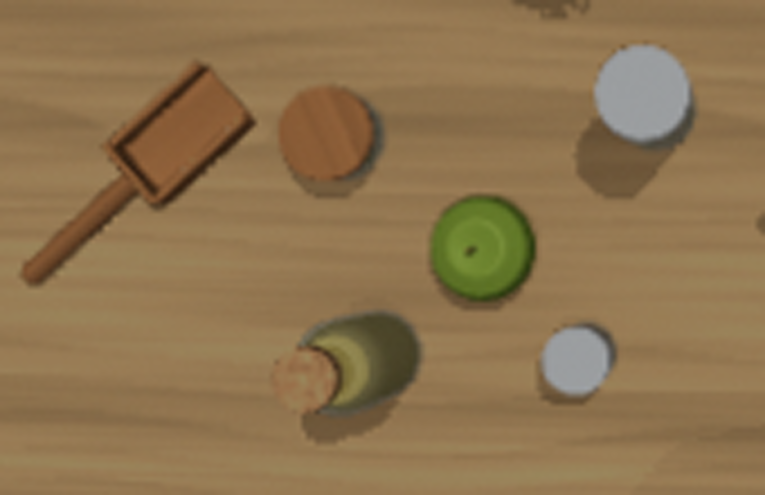

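The crops show sharp rack corners: rear-left (222,30), rear-right (722,278), front-left (52,303) and front-right (541,543). All the containers are standing clear of each other.

```bash
python3 - <<'E'
from h import *
c=cap('top')
cr=[((222,30),.095,(.11,.18)),((722,278),.095,(.11,-.18)),((52,303),.055,(-.11,.18)),((541,543),.055,(-.11,-.18))]
A=[];B=[]
for (x,y),z,m in cr:
    p=onz(c,265+(x+.5)/4.5-.5,135+(y+.5)/4-.5,z)[:2]; A.append(m);B.append(p);print(p)
A=np.array(A);B=np.array(B)
a=A[:,0]+1j*A[:,1]; b=B[:,0]+1j*B[:,1]
o=b.mean(); r=(np.conj(a)@(b-o)); th=np.angle(r); R=np.exp(1j*th)
print('origin',o,'yaw',th,'res',abs(b-o-R*a),'scale',abs(r)/(abs(a)**2).sum())
can=.5915-.1905j
cl=(can-o)*np.conj(R); print('canister local',cl)
for n,l in [('bottle',.055+1j*(cl.imag+.0955)),('pasta',.055+1j*(cl.imag-.0935)),('squat',-.055+1j*cl.imag)]: print(n,o+R*l)
for n,p in [('mill',.4241-.2678j)]: print(n,(p-o)*np.conj(R))
E
```

```text
[ 0.72433929 -0.06284445]
[ 0.55104403 -0.38076308]
[0.52916769 0.04222378]
[ 0.35769754 -0.27734034]
origin (0.540562138677081-0.16968102246907163j) yaw -0.494889782518934 res [0.00163291 0.00093923 0.00126076 0.00160454] scale 1.0053633613352448
canister local (0.05471404480548688+0.005871017169912004j)
bottle (0.6371079066668459-0.10659379868066045j)
pasta (0.5473452558415663-0.27291777926319377j)
squat (0.494949329852598-0.1383929973835767j)
mill (-0.05588903160044944-0.14165867302681626j)
```

```bash
cat > go.py <<'E'
import sys; from h import *
from scipy.spatial.transform import Rotation as Ro
s=ctrl.observe(); R=Ro.from_euler('xyz',s['tcp_rot']).as_matrix(); x=[float(a) for a in sys.argv[1:4]]
d=R.T@(np.array(x)-s['tool_pos']); print('tool d',d.round(4),'rows',np.linalg.norm(d)/.0625,'t',s['time_s'],'q',np.round(s['q'],2),'yaw',s['tcp_rot'][2],'w',s['gripper_width'])
E
python3 -m inch '[[0.085,0,0,0,-0.167],[0.085,0,0,0,-0.167],[0.085,0,0,0,-0.167],[0.085,0,0,0,-0.167],[0.085,0,0,0,-0.167]]'
python3 -m inch '[[0.085,0,0,0,-0.167],[0.085,0,0,0,-0.167],[0.085,0,0,0,0]]'
python3 go.py .574 .338 .2
```

```text
time_s: 0.82
tool_pos: [0.2346, -0.5521, 0.2311]
tcp_rot: [-3.141, -0.0, 1.242]
wrist_force: [-0.5, -0.1, -0.7]
gripper_width: 0.085
finger_force: 0.0
time_s: 1.2
tool_pos: [0.2346, -0.5522, 0.2311]
tcp_rot: [-3.142, -0.0, 1.57]
wrist_force: [0.5, -0.1, -1.2]
gripper_width: 0.085
finger_force: 0.0
tool d [0.8905 0.3384 0.0313] rows 15.250582483512353 t 1.2 q [-1.39  0.1   0.1   1.56 -0.    0.19] yaw 1.5696584314287485 w 0.08498478444637879
```

```bash

python3 -m inch '[[0.085,0.05,0.019,0,0],[0.085,0.05,0.019,0,0],[0.085,0.05,0.019,0,0],[0.085,0.05,0.019,0,0],[0.085,0.05,0.019,0,0]]' >/dev/null
python3 -m inch '[[0.085,0.05,0.019,0,0],[0.085,0.05,0.019,0,0],[0.085,0.05,0.019,0,0],[0.085,0.05,0.019,0,0],[0.085,0.05,0.019,0,0]]' >/dev/null
python3 -m inch '[[0.085,0.05,0.019,0,0],[0.085,0.05,0.019,0,0],[0.085,0.05,0.019,0,0],[0.085,0.05,0.019,0,0],[0.085,0.05,0.019,0,0]]'
python3 -m inch '[[0.085,0.05,0.019,0,0],[0.085,0.05,0.019,0,0],[0.085,0.04,0.015,0,0],[0.085,0,0,0,0]]'
python3 go.py .574 .338 .012
```

```text
time_s: 3.08
tool_pos: [0.5201, 0.1997, 0.2313]
tcp_rot: [3.141, 0.0, 1.566]
wrist_force: [0.1, -0.4, 1.3]
gripper_width: 0.0849
finger_force: 0.0
time_s: 3.58
tool_pos: [0.5724, 0.34, 0.2293]
tcp_rot: [-3.139, 0.001, 1.569]
wrist_force: [0.3, -0.0, -0.8]
gripper_width: 0.085
finger_force: 0.0
tool d [-0.0019  0.002   0.2173] rows 3.477569777141468 t 3.575 q [0.34 0.31 0.33 1.59 0.   1.91] yaw 1.5694074009080548 w 0.08504069352986311
```

```bash

python3 -m inch '[[0.085,-0.002,0.002,0.06,0],[0.085,0,0,0.06,0],[0.085,0,0,0.05,0],[0.085,0,0,0.03,0],[0.085,0,0,0.016,0]]'
python3 -m inch '[[0.085,0,0,0,0],[0.05,0,0,0,0],[0.05,0,0,0,0],[0.05,0,0,0,0],[0.05,0,0,0,0]]'
python3 go.py .574 .338 .15
```

```text
time_s: 4.2
tool_pos: [0.5736, 0.3346, 0.0136]
tcp_rot: [-3.14, 0.001, 1.568]
wrist_force: [0.8, 1.5, 0.2]
gripper_width: 0.0848
finger_force: 0.0
time_s: 4.82
tool_pos: [0.5762, 0.3362, 0.0177]
tcp_rot: [3.138, -0.001, 1.57]
wrist_force: [-0.9, -0.3, 7.2]
gripper_width: 0.0626
finger_force: 66.3
tool d [ 0.0019 -0.0017 -0.1323] rows 2.117182903415288 t 4.825 q [ 0.33  0.37  0.01  1.21 -0.    1.9 ] yaw 1.5704879508728364 w 0.0626202197464471
```

```bash

python3 -m inch '[[0.05,0,0,-0.03,0],[0.05,0,0,-0.05,0],[0.05,0,0,-0.06,0],[0.05,0,0,-0.055,0],[0.05,0,0,0,-0.18]]'
python3 -m inch '[[0.05,0,0,0,-0.18],[0.05,0,0,0,-0.18],[0.05,0,0,0,-0.18],[0.05,0,0,0,-0.18],[0.05,0,0,0,-0.176]]'>/dev/null
python3 -m inch '[[0.05,0,0,0,0]]'
python3 go.py .495 -.138 .21
```

```text
time_s: 5.45
tool_pos: [0.5772, 0.3367, 0.2174]
tcp_rot: [3.132, -0.001, 1.754]
wrist_force: [0.9, 0.5, -2.6]
gripper_width: 0.0626
finger_force: 66.1
time_s: 6.2
tool_pos: [0.5748, 0.3358, 0.2108]
tcp_rot: [3.141, 0.001, 2.646]
wrist_force: [0.3, -1.0, -1.4]
gripper_width: 0.0628
finger_force: 65.9
tool d [-0.1554 -0.4547  0.0007] rows 7.68797702508133 t 6.2 q [ 0.33  0.31  0.29  1.55 -0.    0.83] yaw 2.6455053771606245 w 0.0627992803265468
```

```bash

python3 -m inch '[[0.05,-0.0155,-0.0455,0,0],[0.05,-0.0155,-0.0455,0,0],[0.05,-0.0155,-0.0455,0,0],[0.05,-0.0155,-0.0455,0,0],[0.05,-0.0155,-0.0455,0,0]]'>/dev/null
python3 -m inch '[[0.05,-0.0155,-0.0455,0,0],[0.05,-0.0155,-0.0455,0,0],[0.05,-0.0155,-0.0455,0,0],[0.05,-0.0155,-0.0455,0,0],[0.05,-0.0155,-0.0455,0,0]]'
python3 -m inch '[[0.05,0,0,0,0],[0.05,0,0,0,0]]'
python3 - <<'E'
from h import *
c=cap('side','side1'); cap('top','top1')
E
python3 go.py .495 -.138 .06
```

```text
time_s: 7.45
tool_pos: [0.4947, -0.1399, 0.2109]
tcp_rot: [-3.142, 0.001, 2.642]
wrist_force: [0.7, 0.1, -1.7]
gripper_width: 0.0625
finger_force: 66.4
time_s: 7.7
tool_pos: [0.4951, -0.1381, 0.2106]
tcp_rot: [3.141, 0.0, 2.644]
wrist_force: [-0.1, 0.1, -2.5]
gripper_width: 0.0628
finger_force: 66.5
tool d [-0.     -0.0007  0.1505] rows 2.408368047957623 t 7.8 q [-0.53 -0.16 -0.2   1.53  0.   -0.03] yaw 2.6463945317309623 w 0.06272253441715174
```

View pics/side1.png

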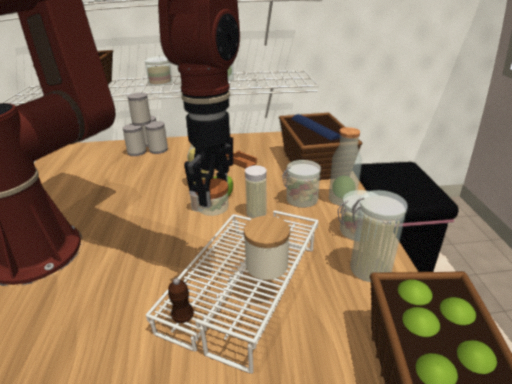

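The side view shows the squat jar hanging upright in the gripper at (210,195), above the rack; nothing has been disturbed.

```bash

python3 -m inch '[[0.05,0,0,0.04,0],[0.05,0,0,0.05,0],[0.05,0,0,0.035,0],[0.05,0,0,0.015,0],[0.05,0,0,0.006,0]]'
python3 -m inch '[[0.05,0,0,0.003,0],[0.05,0,0,0,0],[0.05,0,0,0,0]]'
python3 go.py .495 -.138 .058
```

```text
time_s: 8.43
tool_pos: [0.4952, -0.1378, 0.0644]
tcp_rot: [-3.142, 0.0, 2.647]
wrist_force: [1.0, -0.2, -0.8]
gripper_width: 0.0626
finger_force: 66.5
time_s: 8.8
tool_pos: [0.4955, -0.1386, 0.0622]
tcp_rot: [-3.141, 0.001, 2.647]
wrist_force: [-1.6, -0.1, -3.1]
gripper_width: 0.0622
finger_force: 66.5
tool d [0.0008 0.0003 0.0042] rows 0.06845229534163189 t 8.8 q [-0.53 -0.12 -0.43  1.26 -0.   -0.03] yaw 2.646705630471497 w 0.062164072209661546
```

```bash

python3 -m inch '[[0.05,0,0,0.002,0],[0.05,0,0,0.002,0],[0.05,0,0,0,0]]'
python3 -m inch '[[0.05,0,0,0.002,0],[0.05,0,0,0.001,0],[0.05,0,0,0,0]]'
```

```text
time_s: 9.18
tool_pos: [0.4952, -0.1384, 0.0578]
tcp_rot: [-3.141, 0.001, 2.647]
wrist_force: [-3.0, 0.1, 4.1]
gripper_width: 0.0624
finger_force: 66.7
time_s: 9.55
tool_pos: [0.4953, -0.1385, 0.0576]
tcp_rot: [-3.141, 0.001, 2.647]
wrist_force: [-14.6, 5.2, 31.2]
gripper_width: 0.0627
finger_force: 70.2
```

```bash

python3 -m inch '[[0.05,0,0,-0.002,0],[0.085,0,0,-0.001,0],[0.085,0,0,0,0],[0.085,0,0,0,0]]'
python3 -m inch '[[0.085,0,0,-0.03,0],[0.085,0,0,-0.06,0],[0.085,0,0,-0.05,0],[0.065,0,0,0,0.18],[0.065,0,0,0,0.18]]'
python3 -m inch '[[0.065,0,0,0,0.18],[0.065,0,0,0,0.18],[0.065,0,0,0,0.18],[0.065,0,0,0,0]]'
python3 go.py .4287 .1676 .2
```

```text
time_s: 10.05
tool_pos: [0.4949, -0.1382, 0.0569]
tcp_rot: [-3.142, -0.0, 2.647]
wrist_force: [0.7, 0.2, 0.0]
gripper_width: 0.0851
finger_force: 0.0
time_s: 10.68
tool_pos: [0.4954, -0.1385, 0.1979]
tcp_rot: [3.141, 0.001, 2.281]
wrist_force: [-0.7, 0.8, -0.6]
gripper_width: 0.0653
finger_force: 0.0
time_s: 11.18
tool_pos: [0.495, -0.1383, 0.1971]
tcp_rot: [-3.141, -0.0, 1.748]
wrist_force: [0.2, -0.3, -0.9]
gripper_width: 0.0654
finger_force: 0.0
tool d [ 0.3128 -0.0113 -0.0029] rows 5.007615493824199 t 11.175 q [-0.53 -0.16 -0.23  1.51 -0.    0.87] yaw 1.7479659104862963 w 0.06540548798445733
```

```bash

python3 -m inch '[[0.065,0.0523,-0.0019,0,0],[0.065,0.0523,-0.0019,0,0],[0.065,0.0523,-0.0019,0,0],[0.065,0.0523,-0.0019,0,0],[0.065,0.0523,-0.0019,0,0]]'>/dev/null
python3 -m inch '[[0.065,0.0523,-0.0019,0,0],[0.065,0,0,0,0]]'
cat >> h.py <<'E'
def tops(which,c=None):
    c=c or cap('top'); P=cloud(c); o=.54056-.16968j; R=np.exp(-.4949j)
    for n,(x,y),h,r in which:
        m=(np.hypot(P[...,0]-x,P[...,1]-y)<r*1.6)&(abs(P[...,2]-h)<.008); q=P[m]
        if len(q)<9: print(n,'none');continue
        k=q.mean(0); e=(q.max(0)+q.min(0))/2; l=(k[0]+1j*k[1]-o)*np.conj(R)
        print(n,len(q),k.round(4),'ext',e[:2].round(4),'rack',np.round(l,4))
    return c
E
python3 - <<'E'
from h import *
tops([('squat',(.495,-.138),.09,.032),('can',(.5915,-.19),.174,.0445),('spice',(.4287,.1676),.07,.022),('mill',(.424,-.268),.127,.02)])
E
python3 go.py .4287 .1676 .03
```

```text
time_s: 12.05
tool_pos: [0.4278, 0.1715, 0.1973]
tcp_rot: [3.142, -0.0, 1.756]
wrist_force: [-0.5, -0.2, 0.4]
gripper_width: 0.0653
finger_force: 0.0
squat 409 [ 0.4917 -0.1368  0.0902] ext [ 0.4924 -0.138 ] rack (-0.0586+0.0057j)
can 888 [ 0.5914 -0.1898  0.174 ] ext [ 0.5916 -0.191 ] rack (0.0543+0.0065j)
spice 109 [0.4328 0.1609 0.0701] ext [0.4302 0.1619] rack (-0.2518+0.2398j)
mill 66 [ 0.4227 -0.2668  0.1239] ext [ 0.4221 -0.2672] rack (-0.0576-0.1414j)
tool d [-2.400e-03 -1.000e-04  1.672e-01] rows 2.6755199922179904 t 12.1 q [ 0.09 -0.33 -0.37  1.53 -0.    1.48] yaw 1.7541145130545364 w 0.06501031238439532
```

```bash

python3 -m inch '[[0.065,-0.0024,0,0.05,0],[0.065,0,0,0.05,0],[0.065,0,0,0.04,0],[0.065,0,0,0.02,0],[0.065,0,0,0.008,0]]'
python3 -m inch '[[0.065,0,0,0,0],[0.03,0,0,0,0],[0.03,0,0,0,0],[0.03,0,0,0,0],[0.03,0,0,0,0]]'
python3 -m inch '[[0.03,0,0,-0.03,0],[0.03,0,0,-0.05,0],[0.03,0,0,-0.06,0],[0.03,0,0,-0.05,-0.1],[0.03,0,0,0,-0.18]]'
python3 -m inch '[[0.03,0,0,0,-0.18],[0.03,0,0,0,-0.18],[0.03,0,0,0,-0.18],[0.03,0,0,0,-0.08],[0.03,0,0,0,0]]'
python3 go.py .492 -.1375 .22
```

```text
time_s: 12.72
tool_pos: [0.4287, 0.1652, 0.0279]
tcp_rot: [-3.14, 0.0, 1.747]
wrist_force: [0.8, -0.5, 0.4]
gripper_width: 0.0648
finger_force: 0.0
time_s: 13.35
tool_pos: [0.4304, 0.1663, 0.0307]
tcp_rot: [3.139, 0.001, 1.747]
wrist_force: [0.1, -0.9, 5.9]
gripper_width: 0.0426
finger_force: 60.7
time_s: 13.98
tool_pos: [0.4313, 0.1666, 0.2241]
tcp_rot: [3.135, 0.003, 2.032]
wrist_force: [0.6, 0.6, -1.8]
gripper_width: 0.0428
finger_force: 61.1
time_s: 14.6
tool_pos: [0.4293, 0.1664, 0.2195]
tcp_rot: [3.141, 0.0, 2.646]
wrist_force: [0.4, -0.9, -0.7]
gripper_width: 0.0435
finger_force: 61.0
tool d [-0.1996 -0.2376 -0.0004] rows 4.96435232423054 t 14.6 q [ 0.08 -0.33 -0.33  1.57 -0.    0.58] yaw 2.646421229763785 w 0.043450031504033475
```

```bash

python3 -m inch '[[0.03,-0.0401,-0.0474,0,0],[0.03,-0.0401,-0.0474,0,0],[0.03,-0.0401,-0.0474,0,0],[0.03,-0.0401,-0.0474,0,0],[0.03,-0.0401,-0.0474,0,0]]'>/dev/null
python3 -m inch '[[0.03,0,0,0,0],[0.03,0,0,0,0],[0.03,0,0,0.04,0],[0.03,0,0,0.03,0],[0.03,0,0,0.02,0]]'
python3 -m inch '[[0.03,0,0,0,0],[0.03,0,0,0,0]]'
python3 go.py .493 -.138 .121
```

```text
time_s: 15.85
tool_pos: [0.4928, -0.1358, 0.1281]
tcp_rot: [3.142, -0.001, 2.648]
wrist_force: [-1.0, -0.3, -0.3]
gripper_width: 0.0427
finger_force: 61.3
time_s: 16.1
tool_pos: [0.4938, -0.1374, 0.1307]
tcp_rot: [-3.142, 0.002, 2.647]
wrist_force: [-0.5, 0.3, 0.6]
gripper_width: 0.0428
finger_force: 61.2
tool d [ 0.0005 -0.0009  0.0097] rows 0.15570230629566056 t 16.1 q [-0.53 -0.16 -0.35  1.38 -0.   -0.03] yaw 2.647227129358754 w 0.04284936101096262
```

```bash

python3 -m inch '[[0.03,0,0,0.004,0],[0.03,0,0,0.003,0],[0.03,0,0,0,0],[0.03,0,0,0,0]]'
python3 -m inch '[[0.03,0,0,0.002,0],[0.03,0,0,0.001,0],[0.03,0,0,0,0]]'
```

```text
time_s: 16.6
tool_pos: [0.4932, -0.1375, 0.1223]
tcp_rot: [-3.142, 0.0, 2.647]
wrist_force: [0.2, -0.2, -0.8]
gripper_width: 0.0431
finger_force: 61.2
time_s: 16.98
tool_pos: [0.4935, -0.1377, 0.1207]
tcp_rot: [-3.141, 0.001, 2.647]
wrist_force: [-3.3, 1.7, 10.0]
gripper_width: 0.0428
finger_force: 62.2
```

```bash

python3 -m inch '[[0.03,0,0,-0.001,0],[0.07,0,0,0,0],[0.07,0,0,0,0],[0.07,0,0,0,0]]'
python3 -m inch '[[0.07,0,0,-0.02,0],[0.07,0,0,-0.05,0],[0.085,0,0,-0.05,0],[0.085,0,0,0,0.1745],[0.085,0,0,0,0.1745]]'
python3 -m inch '[[0.085,0,0,0,0.1745],[0.085,0,0,0,0.1745],[0.085,0,0,0,0.1745],[0.085,0,0,0,0.1745],[0.085,0,0,0,0.1745]]' >/dev/null
python3 -m inch '[[0.085,0,0,0,0.1745],[0.085,0,0,0,0.1745],[0.085,0,0,0,0]]' 
python3 go.py .5958 .1232 .24
```

```text
time_s: 17.48
tool_pos: [0.4931, -0.1374, 0.1201]
tcp_rot: [-3.142, -0.0, 2.647]
wrist_force: [0.1, 1.5, 0.0]
gripper_width: 0.0699
finger_force: 0.0
time_s: 18.1
tool_pos: [0.4937, -0.1377, 0.2427]
tcp_rot: [3.141, 0.003, 2.292]
wrist_force: [0.2, 0.2, -0.1]
gripper_width: 0.0848
finger_force: 0.0
time_s: 19.1
tool_pos: [0.4934, -0.1376, 0.2416]
tcp_rot: [3.14, 0.0, 1.077]
wrist_force: [-0.9, 0.5, 0.0]
gripper_width: 0.085
finger_force: 0.0
tool d [ 0.2782 -0.0333  0.0015] rows 4.482794318300152 t 19.1 q [-0.53 -0.16 -0.15  1.59 -0.    1.54] yaw 1.0774534563790679 w 0.08495472083870674
```

```bash

python3 -m inch '[[0.085,0.0556,-0.0067,0,0],[0.085,0.0556,-0.0067,0,0],[0.085,0.0556,-0.0067,0,0],[0.085,0.0556,-0.0067,0,0],[0.085,0.0556,-0.0067,0,0]]' >/dev/null
python3 -m inch '[[0.085,0,0,0,0],[0.085,0,0,0,0]]' 
python3 go.py .5958 .1232 .086
python3 - <<'E'
from h import *
tops([('spice',(.492,-.1375),.16,.022),('can',(.5915,-.19),.174,.0445),('mill',(.424,-.268),.127,.02),('squat',(.495,-.138),.09,.032)],cap('top','top2'))
E
```

```text
time_s: 19.98
tool_pos: [0.5956, 0.123, 0.2406]
tcp_rot: [3.141, 0.0, 1.079]
wrist_force: [0.8, -0.9, -0.2]
gripper_width: 0.0853
finger_force: 0.0
tool d [4.000e-04 1.000e-04 1.546e-01] rows 2.474181451291141 t 19.975 q [-0.01  0.13  0.14  1.58 -0.    2.05] yaw 1.0794887168934715 w 0.08525534573795115
spice 226 [ 0.4926 -0.1373  0.16  ] ext [ 0.4916 -0.1373] rack (-0.0576+0.0057j)
can 886 [ 0.5914 -0.1898  0.1741] ext [ 0.5915 -0.1909] rack (0.0543+0.0065j)
mill 64 [ 0.423  -0.2675  0.1238] ext [ 0.422  -0.2676] rack (-0.057-0.142j)
squat 166 [ 0.492  -0.1253  0.0902] ext [ 0.4924 -0.1313] rack (-0.0638+0.016j)
```

View pics/top2.png

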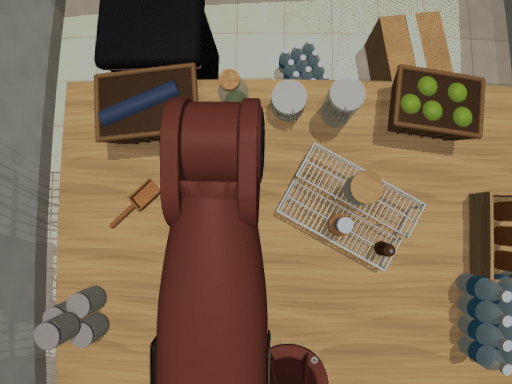

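The spice jar stands on the squat jar at (344,226); its lid is at z = 0.160 and centred. The arm now hovers over the spaghetti jar.

```bash

python3 -m inch '[[0.085,0,0,0.05,0],[0.085,0,0,0.05,0],[0.085,0,0,0.035,0],[0.085,0,0,0.015,0],[0.085,0,0,0.005,0]]'
python3 -m inch '[[0.085,0,0,0,0],[0.04,0,0,0,0],[0.04,0,0,0,0],[0.04,0,0,0,0],[0.04,0,0,0,0]]'
python3 -m inch '[[0.04,0,0,-0.03,0],[0.04,0,0,-0.05,0],[0.04,0,0,-0.06,0],[0.04,0,0,-0.06,0],[0.04,0,0,-0.02,0]]'
python3 -m inch '[[0.04,0,0,0,0],[0.04,0,0,0,0]]'
python3 go.py .547 -.273 .305
```

```text
time_s: 20.65
tool_pos: [0.5957, 0.1223, 0.0856]
tcp_rot: [3.141, 0.0, 1.076]
wrist_force: [-0.2, 1.3, -0.0]
gripper_width: 0.0848
finger_force: 0.0
time_s: 21.28
tool_pos: [0.5962, 0.1233, 0.0868]
tcp_rot: [3.14, -0.001, 1.077]
wrist_force: [-2.0, 0.4, 6.3]
gripper_width: 0.057
finger_force: 63.0
time_s: 21.9
tool_pos: [0.5966, 0.1232, 0.31]
tcp_rot: [3.136, -0.003, 1.077]
wrist_force: [1.1, -0.2, -3.8]
gripper_width: 0.0571
finger_force: 65.4
time_s: 22.15
tool_pos: [0.5952, 0.1232, 0.3034]
tcp_rot: [-3.14, 0.001, 1.076]
wrist_force: [-0.4, -0.9, -3.7]
gripper_width: 0.057
finger_force: 65.3
tool d [-0.3716  0.1456 -0.0014] rows 6.385483636294276 t 22.15 q [-0.01  0.16  0.29  1.7  -0.    2.05] yaw 1.0764129741176358 w 0.056988068568886406
```

```bash

python3 -m inch '[[0.04,-0.0465,0.0182,0,0],[0.04,-0.0465,0.0182,0,0],[0.04,-0.0465,0.0182,0,0],[0.04,-0.0465,0.0182,0,0],[0.04,-0.0465,0.0182,0,0]]'>/dev/null
python3 -m inch '[[0.04,-0.0465,0.0182,0,0],[0.04,-0.0465,0.0182,0,0],[0.04,-0.0465,0.0182,0,0],[0.04,0,0,0,0],[0.04,0,0,0,0]]'
python3 go.py .547 -.273 .167
python3 - <<'E'
from h import *
c=cap('side','side2'); c=cap('top')
E
```

```text
time_s: 23.4
tool_pos: [0.5468, -0.2729, 0.3037]
tcp_rot: [-3.139, -0.001, 1.076]
wrist_force: [-0.7, 0.2, -2.3]
gripper_width: 0.0569
finger_force: 65.7
tool d [-1.000e-04  6.000e-04  1.366e-01] rows 2.186416059888558 t 23.4 q [-0.68  0.17  0.31  1.71  0.    1.39] yaw 1.0758206455732093 w 0.05689308032905068
```

View pics/side2.png

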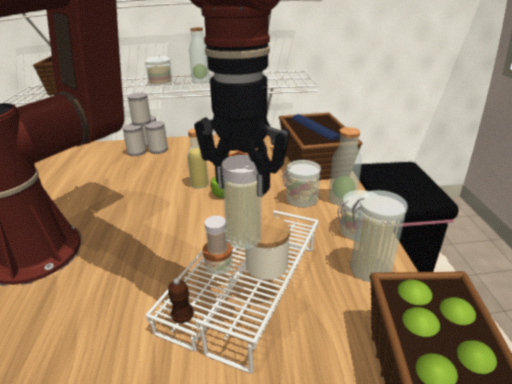

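The spaghetti jar hangs upright above the rack at (242,205), and the spice jar stands on the squat jar at (217,240). Next I lower it onto the step.

```bash

python3 -m inch '[[0.04,0,0,0.04,0],[0.04,0,0,0.05,0],[0.04,0,0,0.03,0],[0.04,0,0,0.01,0],[0.04,0,0,0.002,0]]'
python3 -m inch '[[0.04,0,0,0,0],[0.04,0,0,0.002,0],[0.04,0,0,0.001,0],[0.04,0,0,0,0]]'
```

```text
time_s: 24.12
tool_pos: [0.5475, -0.2728, 0.1738]
tcp_rot: [3.141, 0.0, 1.077]
wrist_force: [0.3, -0.2, -3.2]
gripper_width: 0.057
finger_force: 65.8
time_s: 24.62
tool_pos: [0.5472, -0.2735, 0.1704]
tcp_rot: [3.141, 0.0, 1.076]
wrist_force: [0.5, -0.2, -3.3]
gripper_width: 0.0571
finger_force: 65.8
```

```bash

python3 -m inch '[[0.04,0,0,0.002,0],[0.04,0,0,0.001,0],[0.04,0,0,0,0]]'
python3 -m inch '[[0.04,0,0,0.001,0],[0.04,0,0,0.001,0],[0.04,0,0,0,0]]'
```

```text
time_s: 25.0
tool_pos: [0.5471, -0.2733, 0.1671]
tcp_rot: [-3.141, 0.0, 1.076]
wrist_force: [-0.1, -0.0, -3.6]
gripper_width: 0.0569
finger_force: 65.8
time_s: 25.38
tool_pos: [0.5472, -0.2735, 0.1669]
tcp_rot: [3.141, 0.001, 1.076]
wrist_force: [-4.4, 2.1, 7.3]
gripper_width: 0.0572
finger_force: 66.9
```

```bash

python3 -m inch '[[0.04,0,0,-0.001,0],[0.085,0,0,0,0],[0.085,0,0,0,0],[0.085,0,0,0,0]]'
python3 -m inch '[[0.085,0,0,-0.02,0],[0.085,0,0,-0.05,0],[0.085,0,0,-0.05,0],[0.085,0,0,0,0],[0.085,0,0,0,0]]'
python3 go.py .4241 .3098 .26
```

```text
time_s: 25.88
tool_pos: [0.5473, -0.2735, 0.1663]
tcp_rot: [3.141, 0.0, 1.076]
wrist_force: [-0.4, -0.2, -0.4]
gripper_width: 0.0848
finger_force: 0.0
time_s: 26.5
tool_pos: [0.5474, -0.2735, 0.287]
tcp_rot: [3.14, 0.0, 1.076]
wrist_force: [0.2, -0.1, -1.1]
gripper_width: 0.0848
finger_force: 0.0
tool d [ 0.455  -0.3854  0.0265] rows 9.549478657404903 t 26.5 q [-0.68  0.16  0.26  1.67 -0.    1.39] yaw 1.0763455073413508 w 0.08484855901167161
```

```bash

python3 -m inch '[[0.085,0.0455,-0.0385,0,0],[0.085,0.0455,-0.0385,0,0],[0.085,0.0455,-0.0385,0,0],[0.085,0.0455,-0.0385,0,0],[0.085,0.0455,-0.0385,0,0]]'>/dev/null
python3 -m inch '[[0.085,0.0455,-0.0385,0,0],[0.085,0.0455,-0.0385,0,0],[0.085,0.0455,-0.0385,0,0],[0.085,0.0455,-0.0385,0,0],[0.085,0.0455,-0.0385,0.026,0]]'
python3 -m inch '[[0.085,0,0,0,0],[0.085,0,0,0,0]]'
python3 go.py .4241 .3098 .132
python3 - <<'E'
from h import *
tops([('pasta',(.547,-.273),.218,.029),('can',(.5915,-.19),.174,.0445),('spice',(.492,-.1375),.16,.022),('mill',(.424,-.268),.127,.02)])
cap('side','side3')
E
```

```text
time_s: 27.75
tool_pos: [0.4243, 0.3096, 0.2616]
tcp_rot: [3.14, -0.001, 1.077]
wrist_force: [0.6, 0.4, -0.8]
gripper_width: 0.0846
finger_force: 0.0
time_s: 28.0
tool_pos: [0.4243, 0.3072, 0.2606]
tcp_rot: [-3.141, 0.002, 1.077]
wrist_force: [0.2, -0.0, 0.6]
gripper_width: 0.085
finger_force: 0.0
tool d [ 0.0024 -0.0013  0.1286] rows 2.0573231364859357 t 28.0 q [ 0.38 -0.12 -0.07  1.62 -0.    2.44] yaw 1.077002119013048 w 0.08502883282609965
pasta 437 [ 0.5463 -0.272   0.2179] ext [ 0.5465 -0.2723] rack (0.0536-0.0874j)
can 898 [ 0.5909 -0.1908  0.174 ] ext [ 0.5905 -0.2021] rack (0.0543+0.0054j)
spice 225 [ 0.4926 -0.1373  0.1601] ext [ 0.4917 -0.1372] rack (-0.0576+0.0057j)
mill 65 [ 0.4224 -0.2671  0.124 ] ext [ 0.422  -0.2687] rack (-0.0577-0.1418j)
```

View pics/side3.png

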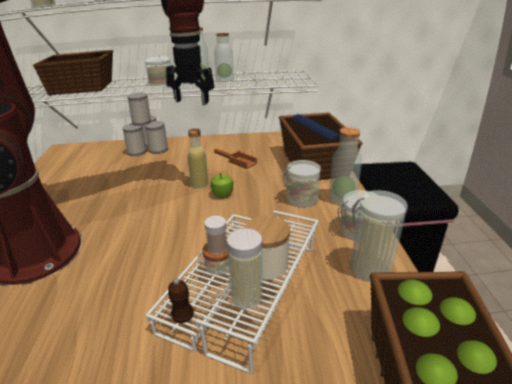

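The spaghetti jar stands upright on the rear step, right of the canister, at (245,268). The gripper is above the bottle at (195,130).

```bash

python3 -m inch '[[0.085,0.001,-0.001,0.04,0],[0.085,0,0,0.04,0],[0.085,0,0,0.03,0],[0.085,0,0,0.012,0],[0.085,0,0,0.006,0]]'
python3 -m inch '[[0.085,0,0,0,0],[0.02,0,0,0,0],[0.02,0,0,0,0],[0.02,0,0,0,0],[0.02,0,0,0,0]]'
python3 -m inch '[[0.02,0,0,0,0],[0.02,0,0,0,0]]'
python3 go.py .4241 .3098 .132
```

```text
time_s: 28.72
tool_pos: [0.425, 0.3083, 0.1337]
tcp_rot: [3.141, -0.0, 1.075]
wrist_force: [-0.4, -0.3, 0.5]
gripper_width: 0.0851
finger_force: 0.0
time_s: 29.35
tool_pos: [0.4251, 0.3089, 0.134]
tcp_rot: [3.14, -0.001, 1.076]
wrist_force: [1.1, 0.7, 3.9]
gripper_width: 0.0336
finger_force: 88.3
time_s: 29.6
tool_pos: [0.4251, 0.3089, 0.134]
tcp_rot: [3.14, -0.001, 1.076]
wrist_force: [1.8, -1.5, 5.8]
gripper_width: 0.0337
finger_force: 88.2
tool d [ 0.0003 -0.0013  0.002 ] rows 0.037885590550603775 t 29.6 q [ 0.38 -0.12 -0.3   1.39 -0.    2.45] yaw 1.076137951967937 w 0.03373173848964061
```

```bash

python3 -m inch '[[0.02,0,0,-0.02,0],[0.02,0,0,-0.04,0],[0.02,0,0,-0.05,0],[0.02,0,0,-0.05,0],[0.02,0,0,-0.01,0]]'
python3 -m inch '[[0.02,0,0,0,0],[0.02,0,0,0,0]]'
python3 go.py .637 -.1065 .30
```

```text
time_s: 30.22
tool_pos: [0.425, 0.3094, 0.3074]
tcp_rot: [3.139, -0.004, 1.076]
wrist_force: [0.7, 0.4, -3.1]
gripper_width: 0.0335
finger_force: 92.5
time_s: 30.48
tool_pos: [0.4237, 0.3087, 0.3013]
tcp_rot: [-3.14, 0.002, 1.076]
wrist_force: [0.1, -0.4, -3.2]
gripper_width: 0.0334
finger_force: 92.5
tool d [-0.2642  0.3848  0.0012] rows 7.468151942179372 t 30.475 q [ 0.38 -0.09  0.03  1.69 -0.    2.45] yaw 1.0763365115159127 w 0.033449295395165134
```

```bash

python3 -m inch '[[0.02,-0.02,0.0285,0,0],[0.02,-0.0264,0.0385,0,0],[0.02,-0.0264,0.0385,0,0],[0.02,-0.0264,0.0385,0,0],[0.02,-0.0264,0.0385,0,0]]'>/dev/null
python3 -m inch '[[0.02,-0.0264,0.0385,0,0],[0.02,-0.0264,0.0385,0,0],[0.02,-0.0264,0.0385,0,0],[0.02,-0.0264,0.0385,0,0],[0.02,-0.0264,0.0385,0,0]]'
python3 -m inch '[[0.02,-0.0064,0.01,0,0],[0.02,0,0,0,0],[0.02,0,0,0,0]]'
python3 go.py .637 -.1065 .214
python3 - <<'E'
from h import *
cap('side','side4')
E
```

```text
time_s: 31.72
tool_pos: [0.6321, -0.097, 0.3012]
tcp_rot: [-3.139, 0.0, 1.076]
wrist_force: [0.9, 0.5, -3.0]
gripper_width: 0.0334
finger_force: 92.5
time_s: 32.1
tool_pos: [0.6375, -0.1049, 0.303]
tcp_rot: [-3.141, -0.0, 1.077]
wrist_force: [-0.3, -0.2, -3.1]
gripper_width: 0.0335
finger_force: 92.5
tool d [-0.0016  0.0004  0.089 ] rows 1.4246574737514626 t 32.1 q [-0.37  0.29  0.43  1.72  0.    1.7 ] yaw 1.0772667012516126 w 0.033475375594802376
```

View pics/side4.png

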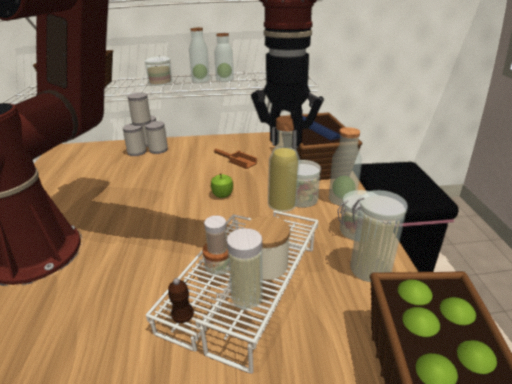

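The bottle hangs upright at (283,175) above the left part of the rear step. Next I lower it.

```bash

python3 -m inch '[[0.02,0,0,0.03,0],[0.02,0,0,0.03,0],[0.02,0,0,0.015,0],[0.02,0,0,0.006,0],[0.02,0,0,0.002,0]]'
python3 -m inch '[[0.02,0,0,0,0],[0.02,0,0,0.001,0],[0.02,0,0,0.001,0],[0.02,0,0,0,0]]'
```

```text
time_s: 32.78
tool_pos: [0.6382, -0.106, 0.2211]
tcp_rot: [3.141, -0.0, 1.077]
wrist_force: [0.5, -0.6, -2.7]
gripper_width: 0.0336
finger_force: 92.5
time_s: 33.28
tool_pos: [0.6379, -0.1062, 0.2183]
tcp_rot: [-3.142, 0.0, 1.076]
wrist_force: [0.9, -0.4, -2.7]
gripper_width: 0.0334
finger_force: 92.5
```

```bash

python3 -m inch '[[0.02,0,0,0.002,0],[0.02,0,0,0.001,0],[0.02,0,0,0,0]]'
python3 -m inch '[[0.02,0,0,0.001,0],[0.02,0,0,0.001,0],[0.02,0,0,0,0]]'
```

```text
time_s: 33.65
tool_pos: [0.6379, -0.1062, 0.2151]
tcp_rot: [-3.141, 0.0, 1.076]
wrist_force: [-0.2, -0.2, -2.6]
gripper_width: 0.0337
finger_force: 92.5
time_s: 34.02
tool_pos: [0.6381, -0.1062, 0.2142]
tcp_rot: [3.141, -0.0, 1.076]
wrist_force: [-2.3, 0.7, 5.0]
gripper_width: 0.0335
finger_force: 92.6
```

Contact with the step. I'll release, rise and move aside to the left.

```bash

python3 -m inch '[[0.085,0,0,0,0],[0.085,0,0,0,0],[0.085,0,0,0,0],[0.085,0,0,0,0]]'
python3 -m inch '[[0.085,0,0,-0.02,0],[0.085,0,0,-0.04,0],[0.085,0,0,-0.04,0],[0.085,0,0,0,0]]'
python3 -m inch '[[0.085,0.05,-0.03,0,0],[0.085,0.05,-0.03,0,0],[0.085,0.05,-0.03,0,0],[0.085,0.05,-0.03,0,0],[0.085,0.05,-0.03,0,0]]'
python3 -m inch '[[0.085,0.05,-0.03,0,0],[0.085,0.05,-0.03,0,0],[0.085,0,0,0,0],[0.085,0,0,0,0]]'
python3 - <<'E'
from h import *
tops([('bottle',(.637,-.1065),.268,.019),('pasta',(.547,-.273),.218,.029),('can',(.5915,-.19),.174,.0445),('spice',(.492,-.1375),.16,.022),('squat',(.492,-.1375),.09,.032),('mill',(.424,-.268),.127,.02)],cap('top','top5'))
cap('side','side5')
E
```

```text
time_s: 34.52
tool_pos: [0.6381, -0.1062, 0.2133]
tcp_rot: [3.141, 0.0, 1.076]
wrist_force: [-0.3, -0.2, 0.1]
gripper_width: 0.0851
finger_force: 0.0
time_s: 35.02
tool_pos: [0.6391, -0.1067, 0.3173]
tcp_rot: [3.135, -0.001, 1.076]
wrist_force: [-0.4, -0.0, 0.3]
gripper_width: 0.0853
finger_force: 0.0
time_s: 35.65
tool_pos: [0.6241, 0.1869, 0.3122]
tcp_rot: [-3.141, 0.001, 1.076]
wrist_force: [1.2, -0.7, -1.0]
gripper_width: 0.0852
finger_force: 0.0
time_s: 36.15
tool_pos: [0.6191, 0.3014, 0.3123]
tcp_rot: [-3.141, 0.001, 1.077]
wrist_force: [-0.5, -0.5, -0.5]
gripper_width: 0.0853
finger_force: 0.0
bottle 163 [ 0.6236 -0.0975  0.2679] ext [ 0.6237 -0.0969] rack (0.0388+0.1029j)
pasta 440 [ 0.5462 -0.2716  0.218 ] ext [ 0.5465 -0.2723] rack (0.0534-0.087j)
can 903 [ 0.5908 -0.1908  0.174 ] ext [ 0.5913 -0.2024] rack (0.0543+0.0053j)
spice 224 [ 0.4927 -0.1373  0.1601] ext [ 0.4917 -0.1373] rack (-0.0575+0.0058j)
squat 169 [ 0.4918 -0.125   0.0903] ext [ 0.4924 -0.131 ] rack (-0.0641+0.0161j)
mill 67 [ 0.4234 -0.2672  0.124 ] ext [ 0.422  -0.2673] rack (-0.0568-0.1414j)
```

View pics/side5.png

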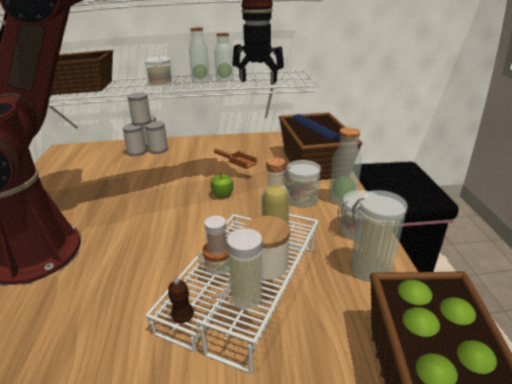

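View pics/top5.png

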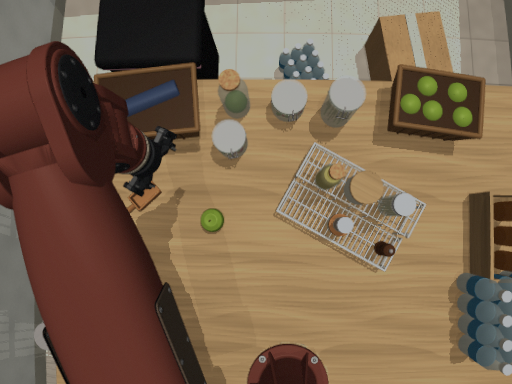

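The bottle stands but sits about 16 mm too far forward: its cork measures rack x = 0.039 (top view (337,171), side view (277,165)). I'll check for tilt before mending it.

```bash
python3 - <<'E'
from h import *
o=.54056-.16968j; R=np.exp(-.4949j)
for n in('side','top'):
    c=cap(n);P=cloud(c)
    L=(P[...,0]+1j*P[...,1]-o)*np.conj(R)
    B=(L.real>-.005)&(L.real<.1)&(L.imag>.055)&(L.imag<.16)
    for z in np.arange(.09,.28,.015):
        m=B&(abs(P[...,2]-z)<.0075)
        if m.sum()>8:
            l=L[m]; uu=np.nonzero(m)[1]
            print(n,round(z,3),m.sum(),'x',l.real.min().round(4),l.real.max().round(4),'y',l.imag.min().round(4),l.imag.max().round(4),'col',uu.min(),uu.max())
E
```

```text
side 0.135 17 x 0.0619 0.0654 y 0.0862 0.1026 col 284 288
side 0.15 85 x 0.0066 0.0658 y 0.0707 0.1038 col 261 288
side 0.165 171 x 0.0077 0.0658 y 0.0694 0.1134 col 261 289
side 0.18 186 x 0.0082 0.0653 y 0.0684 0.1104 col 261 289
side 0.195 222 x 0.0098 0.0647 y 0.07 0.1186 col 262 288
side 0.21 166 x 0.0155 0.0577 y 0.0779 0.1137 col 265 285
side 0.225 103 x 0.0219 0.0522 y 0.0845 0.1031 col 268 283
side 0.24 91 x 0.0219 0.0521 y 0.0822 0.1014 col 268 283
side 0.255 115 x 0.0215 0.0532 y 0.0807 0.1048 col 267 284
side 0.27 149 x 0.018 0.0529 y 0.0822 0.1176 col 267 284
top 0.09 25 x 0.0039 0.0977 y 0.0675 0.1593 col 310 346
top 0.105 15 x 0.0049 0.0351 y 0.0809 0.1342 col 315 330
top 0.12 19 x 0.0046 0.035 y 0.0943 0.1344 col 316 325
top 0.135 17 x 0.0054 0.0305 y 0.0852 0.1338 col 317 329
top 0.15 21 x 0.0046 0.0363 y 0.0824 0.1345 col 317 332
top 0.165 22 x 0.0048 0.0371 y 0.0859 0.1341 col 318 331
top 0.18 39 x 0.0052 0.0594 y 0.0732 0.1338 col 319 342
top 0.195 127 x 0.0072 0.0653 y 0.0732 0.1339 col 320 342
top 0.21 106 x 0.0119 0.0531 y 0.0809 0.1273 col 323 339
top 0.225 16 x 0.0197 0.0297 y 0.0954 0.1184 col 327 334
top 0.255 13 x 0.0169 0.0337 y 0.0946 0.1217 col 328 336
top 0.27 204 x 0.0171 0.0543 y 0.085 0.1215 col 329 345
```

The bottle is upright with no tilt; it slid along the closing axis, probably because the opening pads caught its lip. I'll regrip it by the cork and shift it, then open gradually.

```bash

python3 -m inch '[[0.085,-0.05,0.03,0,0],[0.085,-0.05,0.03,0,0],[0.085,-0.05,0.03,0,0],[0.085,-0.05,0.03,0,0],[0.085,-0.05,0.03,0,0]]'>/dev/null
python3 -m inch '[[0.085,-0.05,0.03,0,0],[0.085,-0.05,0.0135,0,0],[0.085,0,0,0,0],[0.085,0,0,0,0]]'
python3 go.py .623 -.0972 .245
```

```text
time_s: 37.48
tool_pos: [0.6232, -0.0988, 0.3135]
tcp_rot: [3.141, -0.0, 1.075]
wrist_force: [-0.4, 0.2, -0.9]
gripper_width: 0.0851
finger_force: 0.0
tool d [ 0.0013 -0.001   0.0685] rows 1.0968998732674529 t 37.475 q [-0.36  0.24  0.4   1.73  0.    1.7 ] yaw 1.0748640306869746 w 0.08513467540936183
```

```bash

python3 -m inch '[[0.06,0.001,-0.001,0.02,0],[0.06,0,0,0.025,0],[0.06,0,0,0.015,0],[0.06,0,0,0.007,0],[0.06,0,0,0,0]]'
python3 -m inch '[[0.045,0,0,0,0],[0.02,0,0,0,0],[0.02,0,0,0,0],[0.02,0,0,0,0],[0.02,0,0,0,0]]'
python3 -m inch '[[0.02,0,0,-0.006,0],[0.02,0,0,-0.01,0],[0.02,0,0,0,0],[0.02,0,0,0,0]]'
python3 go.py .637 -.1065 .26
```

```text
time_s: 38.1
tool_pos: [0.623, -0.0967, 0.2464]
tcp_rot: [-3.142, 0.0, 1.077]
wrist_force: [0.4, -0.5, 0.4]
gripper_width: 0.0601
finger_force: 0.0
time_s: 38.72
tool_pos: [0.6233, -0.0971, 0.2476]
tcp_rot: [3.14, -0.0, 1.076]
wrist_force: [-1.5, 0.6, 6.3]
gripper_width: 0.0363
finger_force: 59.8
time_s: 39.22
tool_pos: [0.6231, -0.097, 0.2621]
tcp_rot: [-3.141, 0.0, 1.076]
wrist_force: [-0.1, -0.8, -3.1]
gripper_width: 0.0362
finger_force: 60.3
tool d [-0.0017  0.0168  0.0021] rows 0.27160078533318127 t 39.225 q [-0.36  0.21  0.27  1.63 -0.    1.7 ] yaw 1.076288498496404 w 0.03621721069076152
```

```bash

python3 -m inch '[[0.02,-0.001,0.008,0,0],[0.02,-0.001,0.009,0,0],[0.02,0,0,0,0],[0.02,0,0,0.008,0],[0.02,0,0,0.003,0]]'
python3 -m inch '[[0.02,0,0,0.001,0],[0.02,0,0,0.001,0],[0.02,0,0,0,0]]'
python3 -m inch '[[0.02,0,0,0.001,0],[0.02,0,0,0.001,0],[0.02,0,0,0,0]]'
```

```text
time_s: 39.85
tool_pos: [0.6367, -0.1066, 0.2503]
tcp_rot: [-3.14, 0.0, 1.076]
wrist_force: [0.5, -0.9, -3.3]
gripper_width: 0.0361
finger_force: 60.6
time_s: 40.22
tool_pos: [0.6371, -0.1068, 0.2494]
tcp_rot: [3.141, 0.0, 1.076]
wrist_force: [0.2, -0.8, -3.5]
gripper_width: 0.0359
finger_force: 60.6
time_s: 40.6
tool_pos: [0.6371, -0.1068, 0.2477]
tcp_rot: [3.141, -0.0, 1.076]
wrist_force: [-0.2, 0.5, 0.3]
gripper_width: 0.0361
finger_force: 60.8
```

Contact again. I'll open in small steps.

```bash

python3 -m inch '[[0.038,0,0,0,0],[0.042,0,0,0,0],[0.05,0,0,0,0],[0.06,0,0,0,0],[0.06,0,0,0,0]]'
python3 - <<'E'
from h import *
cap('side','side6')
E
python3 -m inch '[[0.06,0,0,-0.02,0],[0.06,0,0,-0.03,0],[0.06,0,0,-0.03,0],[0.06,0,0,0,0]]'
python3 -m inch '[[0.06,0.05,-0.03,0,0],[0.06,0.05,-0.03,0,0],[0.06,0.05,-0.03,0,0],[0.06,0.05,-0.03,0,0],[0.06,0.05,-0.03,0,0]]'
python3 -m inch '[[0.06,0.05,-0.03,0,0],[0.06,0.05,-0.03,0,0],[0.06,0,0,0,0],[0.06,0,0,0,0]]'
python3 - <<'E'
from h import *
tops([('bottle',(.637,-.1065),.268,.019),('pasta',(.547,-.273),.218,.029),('can',(.5915,-.19),.174,.0445),('spice',(.492,-.1375),.16,.022),('mill',(.424,-.268),.127,.02),('apple',(.4998,.2343),.064,.036),('clip',(.737,.181),.116,.05)],cap('top','top6'))
cap('side','side7')
E
```

```text
time_s: 41.22
tool_pos: [0.6371, -0.1069, 0.2474]
tcp_rot: [3.141, 0.0, 1.076]
wrist_force: [-0.2, -0.0, 0.5]
gripper_width: 0.0602
finger_force: 0.0
time_s: 41.78
tool_pos: [0.6378, -0.1071, 0.3301]
tcp_rot: [3.137, -0.0, 1.076]
wrist_force: [0.2, -0.2, -0.6]
gripper_width: 0.0601
finger_force: 0.0
time_s: 42.4
tool_pos: [0.6231, 0.1863, 0.3262]
tcp_rot: [-3.141, 0.001, 1.076]
wrist_force: [-0.0, -0.2, 0.8]
gripper_width: 0.0601
finger_force: 0.0
time_s: 42.9
tool_pos: [0.6182, 0.3008, 0.3263]
tcp_rot: [-3.141, 0.001, 1.077]
wrist_force: [-0.9, -0.5, -0.6]
gripper_width: 0.06
finger_force: 0.0
bottle 200 [ 0.6342 -0.1057  0.268 ] ext [ 0.6343 -0.1059] rack (0.052+0.1008j)
pasta 440 [ 0.5464 -0.2717  0.2179] ext [ 0.5465 -0.2729] rack (0.0536-0.087j)
can 900 [ 0.591  -0.1908  0.1741] ext [ 0.5913 -0.2025] rack (0.0544+0.0054j)
spice 226 [ 0.4926 -0.1373  0.1599] ext [ 0.4917 -0.1374] rack (-0.0576+0.0057j)
mill 65 [ 0.4228 -0.2663  0.1238] ext [ 0.422  -0.2674] rack (-0.0577-0.141j)
apple 302 [0.4993 0.2344 0.0611] ext [0.4982 0.2334] rack (-0.2282+0.336j)
clip 857 [0.7368 0.1809 0.114 ] ext [0.7356 0.1818] rack (0.0062+0.4017j)
```

View pics/side7.png

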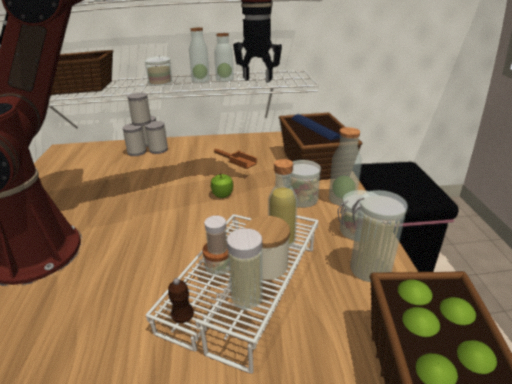

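The bottle now stands upright at rack (0.052, 0.101), seen at (283,205). Every container is in place and the bystanders have not moved.

```bash
python3 -c "
from cell import ctrl
print(ctrl.finish_job())"
```

```text
the job is handed in; nothing more can be done
None
```

All four containers are back on the rack in their places, upright and within tolerance by the last camera measurement, and the job is handed in; the bottle slid about 16 mm on its first release, so I regripped and re-placed it.

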